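# Find the worn can-guide roller by rocking and mark it

## Task

One of the three upright rollers on the can guide has a worn bearing: rock the rollers on their axles by gently pushing their tops with shut fingers, without pinching them and never with more than 15 N, to feel which one has play. Rock the loose one away from the robot and then back towards it, each time until it comes up firmly against its stop (a push of some 4 N, held for a moment), leave it leaning fully towards the robot, and put the white marker ring over its axle pin, flat on top of the roller. Leave everything else where it is.

Things in the scene. Friction and masses are not known exactly. Their poses are not given: they have to be found in the camera images.
- guide: Fixed steel plate 130 (x) x 320 (y) x 12 mm high, carrying three grey bearing housings (62 mm square, tops 57 mm above the table) in a row along its y axis at y = +100, 0, -100 mm; an upright roller stands in each. Origin: centre of the plate's underside. Its +x points away from the robot (turned up to 0.3 rad), its +y to the robot's left.
- seat_a (a point): Centre of the flat top face of roller a (the one at guide y = +100 mm), moves with it; z along the roller's axis. Upright: 151 mm above the table. Roller: steel, 40 mm diameter, 85 mm tall, with an axle pin 12 mm diameter standing 35 mm above this face. It rocks about an axis parallel to guide y, 91 mm below this face.
- seat_b (a point): Centre of the flat top face of roller b (the one at guide y = 0 mm), moves with it; z along the roller's axis. Upright: 151 mm above the table. Roller: steel, 40 mm diameter, 85 mm tall, with an axle pin 12 mm diameter standing 35 mm above this face. It rocks about an axis parallel to guide y, 91 mm below this face.
- seat_c (a point): Centre of the flat top face of roller c (the one at guide y = -100 mm), moves with it; z along the roller's axis. Upright: 151 mm above the table. Roller: steel, 40 mm diameter, 85 mm tall, with an axle pin 12 mm diameter standing 35 mm above this face. It rocks about an axis parallel to guide y, 91 mm below this face.
- roller_a (a joint): Lean of roller a (rad): 0 upright, + away from the robot (guide +x), - towards it. Starts near 0. Exactly one of the three, a different one each time and alike to look at, is worn: it swings with about 1 N to a firm stop at 0.11 to 0.14 either way (8 to 10 mm at 75 mm above its axis) and stays leaning where it is left.
- roller_b (a joint): Lean of roller b (rad): 0 upright, + away from the robot (guide +x), - towards it. Starts near 0. Any roller may be the worn one, see roller a. A sound one springs: pushed 75 mm above its axis it gives about 1.5 to 2 mm under 5 N, and comes back; pushing it as far as a worn one swings takes more than 15 N.
- roller_c (a joint): Lean of roller c (rad): 0 upright, + away from the robot (guide +x), - towards it. Starts near 0. Any roller may be the worn one, see rollers a and b.
- marker: Marker ring, white plastic: 48 mm outside, 28 mm hole, 30 mm tall, 60 g, lying flat on the table to the right of the guide. Origin: centre of its underside, z up through the hole.
- tin: Ink tin, 90 mm across, 75 mm tall, beyond the guide. Origin: centre of underside. Leave alone.
- jar: Jar, 60 mm across, 80 mm tall, beyond the guide. Origin: centre of underside. Leave alone.
- wrench: Wrench, 150 mm, lying between robot and guide, along guide y. Leave alone.
- spatula: Ink spatula lying at the far right. Leave alone.
- carton: Small carton 50 x 70 x 30 mm on the robot's side of the ring. Origin: centre of underside. Leave alone.
- cup: Clear cup, 72 mm across, 80 mm tall, right of the ring. Origin: centre of underside. Leave alone.
Things that resemble listed ones, but are neither listed nor needed, are in the scene too. There is more than one size of the marker; the job needs the larger.

How it is judged:
By the outcome, as a careful person would: the job done as asked, in the order asked, and still so for the second after the job is handed in, with the robot touching nothing.
It also fails if it takes over 72 s, if anything falls off the work surface, if the arm or the gripper's body presses on something with over 40 N, if the wrist force passes 120 N, or if a joint passes its speed limit or range.

## Robot

A 7-joint arm with a two-finger parallel gripper is mounted at the origin on the work surface. World frame = base frame: x ahead of the robot, y to its left, z up, the work surface at z = 0. Lengths are in m, angles in rad, forces in N, time in s.
With the tool pointing down it reaches from about 0.425 to 0.875 m from the base axis. Payload 8.4 kg.
Tool frame: the origin (TCP) lies at the very end of the fingers, on their centre line; the grasp point (between the pads) lies arm.pinch_z behind it (arm.pinch_z is the distance from the TCP to the grasp point, in m); z points along the fingers, y is the line along which they close (so a half turn about z gives the same grasp; the last joint's range is limited). The gripper opens to 85 mm and grips with 20 to 120 N. Pads are 22 mm wide; open, the fingers measure 114 mm over their backs; the gripper's body (76 mm by 85 mm) begins 54 mm behind the grasp point. The pads swing forward as they close: fully open they stand 13 mm farther back than shut.
Start: joints at [1.07, 0.333, 0.04, 1.465, -0.013, 1.343, -0.059], TCP at [0.254, -0.598, 0.231] pointing down, gripper open.
Joint ranges: [-2.58, 2.58], [-0.38, 2.09], [-1.3, 1.39], [0.25, 2.4], [-1.5, 4.64], [0.08, 2.09], [-2.65, 2.65]. Speed limits (rad/s): [2.22, 2.22, 2.79, 2.79, 3.14, 3.14, 3.14].

## Interface

Orientations are given as [roll, pitch, yaw] about the fixed x, y, z axes, in that order (R = Rz(yaw) Ry(pitch) Rx(roll)).
In Python, from rig import arm, optics, sign_off gives the robot as it stands.
- The arm moves only by the tool carry_out, never from a script. Its argument "deltas" is a list of rows, each an object of numbers: "x", "y", "z": the shift along the world's x, y, z in cm; "roll": the turn about the world's z in degrees. In form: [{"x": .., "y": .., "z": .., "roll": ..}, ...]. A call has 1 to 12 rows; each row shifts and turns the commanded pose from where the row before left it; what a row does not reach is not made up. A row lasts 1/10 s, in which the tool goes at most 50 mm and 8.59 degrees, less where a joint would pass 70% of its speed; a pose out of reach is approached as far as the arm can. A call is refused whole if a number of a shift passes 5 or a number of a turn 8.59, either way. A call with a gripper value outside its range is refused whole. "gripper" is the opening in per cent of the stroke, from 0 (shut) to 100 (fully open), set as the call begins (left out, the last holds). The fingers move at their own pace and stop on an object; the grip force is fixed at half the most. Time passes only in rows, so rows that do not move let the fingers close. It gives the time, the measured TCP pose, the force, the opening and the grip force at its end, in the units of the state.
- arm.observe(): the state, without advancing time (a new reading comes with each control period).
- optics.get_image(name): name is "side" or "top" or "wrist"; returns (picture, depth): 420x560x3 uint8, red, green, blue; 420x560 float32, m along the optical axis (not along the pixel's ray), 0 where there is no reading.
- optics.get_calibration(name): a dict with "camera_matrix" (3x3 intrinsics, pixels), "world_to_cam" (4x4, takes a point from world to camera coordinates). Camera axes: x right, y up, looking along -z (the intrinsics and any distortion apply to the point x, -y, -z); pixel columns grow to the right and rows downward; lengths in m; the calibration is good to about 2 mm. The wrist camera is an equidistant fisheye: a pixel r from the principal point sees the ray r / f radians off the axis. A picture is of the moment at which its call begins: read the wrist's pose just before it. get_calibration takes no time and is no camera call; for the wrist camera it gives the pose at the moment of the call.
- sign_off(): hands the job in; it is judged then, once.
The state is a dict: "time_s": time; "joint_pos": joint angles; "dq": joint speeds; "joint_efforts": joint torques, N m; "eef_pos": TCP position; "eef_rot": TCP orientation; "wrist_force": force on the tool from outside, world axes, zero at the start; "torque": the same for the moment, N m; "gripper_width": finger opening in m; "finger_force": force on a finger pad.
Only numpy, scipy, OpenCV 4.12 (cv2) and the standard library are available. Lean on these libraries where they do the work, as an engineer would, in place of code of your own. Each camera call takes 0.05 s, during which the arm holds its last target. There are 200 camera calls.

## Working session

There is one attempt and no reset: what is moved stays moved. The work goes in short steps, Python scripts to look and compute and a tool call to move; the robot and the scene stay as the last step left them, time stands still between calls to the robot, and variables do not carry over. Pictures are saved under pics/ and viewed, at most 10 in all, crops included, and the job is handed in when it is done.

Besides the shell and the picture viewer there is one more tool, called after "Emit:" as name([rows], argument=value, ...), one row to a line, values as JSON. carry_out: Moves the arm, as the interface text tells. Its arguments: {"type":"object","properties":{"deltas":{"type":"array","items":{"type":"object","properties":{"x":{"type":"number"},"y":{"type":"number"},"z":{"type":"number"},"roll":{"type":"number"}}}},"gripper":{"type":"number"}},"required":["deltas"]}

```bash
mkdir -p pics; cat > h.py <<'E'
import numpy as np,cv2
from rig import arm,optics,sign_off
def snap(n,f):
    im,d=optics.get_image(n); cv2.imwrite(f'pics/{f}.png',im[:,:,::-1]); np.savez(f'pics/{f}.npz',im=im,d=d); return im,d
def cloud(n,d):
    c=optics.get_calibration(n);K=np.array(c['camera_matrix']);T=np.linalg.inv(np.array(c['world_to_cam']))
    v,u=np.mgrid[:d.shape[0],:d.shape[1]]
    P=np.stack([(u-K[0,2])/K[0,0]*d,-(v-K[1,2])/K[1,1]*d,-d],-1)
    return P@T[:3,:3].T+T[:3,3]
E
python3 - <<'E'
from h import *
s=arm.observe();print(s['time_s'],s['eef_pos'],s['eef_rot'],s['wrist_force'],s['gripper_width'],arm.pinch_z)
a,_=snap('top','t0');b,_=snap('side','s0')
print(optics.get_calibration('top'))
E
```

```text
0.0 [ 0.25399938 -0.59780482  0.2304121 ] [-3.13994585e+00  9.34358660e-05  4.01770976e-01] [-0.74730226 -0.39275077 -0.13362739] 0.08536205029025552 0.0187
{'camera_matrix': array([[497.14646694,   0.        , 289.64392667],
       [  0.        , 497.14646694, 195.3952869 ],
       [  0.        ,   0.        ,   1.        ]]), 'world_to_cam': array([[-0.09966305, -0.9949819 , -0.00884812, -0.07596213],
       [ 0.96591259, -0.0988788 ,  0.23924014, -0.61029856],
       [-0.2389145 ,  0.01529689,  0.97092011, -1.06085169],
       [ 0.        ,  0.        ,  0.        ,  1.        ]])}
```

View pics/t0.png

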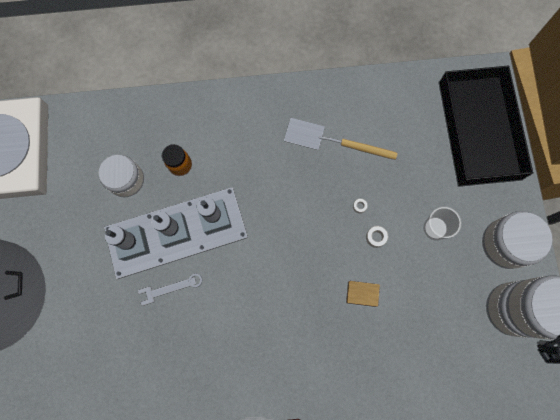

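View pics/s0.png

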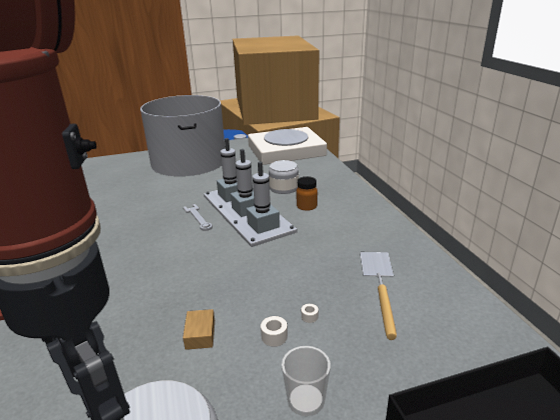

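The top view has the guide at (175,232), with rollers at about (123,238), (168,225) and (210,210). Ring candidates are a larger white ring at (377,236) and a smaller one at (361,205). The cup rim at (445,222) is also round. I'm choosing (377,236) and will check it in a crop and by its size.

```bash
python3 - <<'E'
from h import *
z=np.load('pics/t0.npz');d=z['d'];im=z['im'];P=cloud('top',d);ok=d>0
def reg(u0,u1,v0,v1,zl,zh):
    m=np.zeros_like(ok);m[v0:v1,u0:u1]=1;m&=ok&(P[...,2]>zl)&(P[...,2]<zh);return P[m]
for n,r in dict(big=(360,393,222,252),small=(350,370,196,214)).items():
    q=reg(*r,.012,.06);(c,w,_)=cv2.minAreaRect(q[:,:2].astype('f4'))
    print(n,len(q),c,w,np.percentile(q[:,2],[50,95]),q[:,:2].mean(0))
print('table z',np.median(reg(250,330,250,350,-.05,.05)[:,2]))
q=reg(95,250,180,280,.006,.02);r=cv2.minAreaRect(q[:,:2].astype('f4'));print('plate',r,len(q))
q=reg(95,250,180,280,.05,.062);print('housing',len(q))
for n,r in dict(a=(100,145,215,260),b=(148,188,205,250),c=(192,232,190,235)).items():
    q=reg(*r,.145,.157);print(n,len(q),np.mean(q,0),cv2.minAreaRect(q[:,:2].astype('f4')))
    q=reg(*r,.165,.2);print(' pin',len(q),np.median(q,0),q[:,2].max())
    q=reg(*r,.05,.06);print(' hous',cv2.minAreaRect(q[:,:2].astype('f4')))
crop=np.hstack([cv2.resize(im[190:260,340:400],(360,420),interpolation=2),cv2.resize(im[185:275,100:250],(430,258),interpolation=2).copy()[:258].repeat(1,0) if 0 else cv2.resize(im[190:260,190:250],(360,420),interpolation=2)])
cv2.imwrite('pics/c0.png',crop[:,:,::-1])
E
```

```text
big 256 (0.49365514516830444, -0.3307700753211975) (0.04566250741481781, 0.0470656156539917) [0.02749123 0.03142066] [ 0.49345638 -0.32969574]
small 106 (0.572333037853241, -0.301400363445282) (0.030908744782209396, 0.03115718998014927) [0.01831546 0.0218498 ] [ 0.57188302 -0.30146161]
table z -0.001430488806517749
plate ((0.5632306933403015, 0.14429156482219696), (0.35510584712028503, 0.2378605753183365), 83.5263671875) 4320
housing 1260
a 232 [0.53229963 0.23598294 0.14970256] ((0.5334353446960449, 0.23839294910430908), (0.03753238916397095, 0.03834408521652222), 70.6224594116211)
 pin 48 [0.53287606 0.23655171 0.18219541] 0.18817077432498364
 hous ((0.5340277552604675, 0.23936831951141357), (0.06356246769428253, 0.06315073370933533), 12.166694641113281)
b 225 [0.55290788 0.13969939 0.14982776] ((0.5539135932922363, 0.1411975771188736), (0.03964029252529144, 0.038237955421209335), 81.9458999633789)
 pin 42 [0.55320465 0.13998794 0.18294482] 0.18853477980969258
 hous ((0.5543007850646973, 0.141391322016716), (0.06251693516969681, 0.06286461651325226), 12.395926475524902)
c 222 [0.57365858 0.04228085 0.14961512] ((0.5754926204681396, 0.04312865808606148), (0.038269732147455215, 0.03719998523592949), 39.63190841674805)
 pin 42 [0.57388988 0.04248645 0.1836389 ] 0.18981319269420494
 hous ((0.5753306150436401, 0.04352857545018196), (0.06225971505045891, 0.06197983771562576), 12.336557388305664)
```

View pics/c0.png

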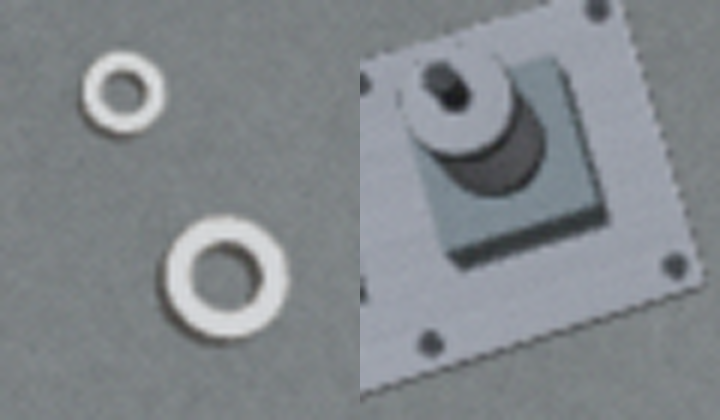

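The crop shows two rings: the larger is at (377,236) in the full image and measures about 47 mm, the smaller about 31 mm. The larger one is the marker. Guide yaw is about 0.208 rad. Next I shut the fingers and go to roller c on the robot's side.

Emit:
carry_out([
  {"x":2.8,"y":3.4,"roll":-1.2},
  {"x":2.8,"y":3.4,"roll":-1.2},
  {"x":2.8,"y":3.4,"roll":-1.2},
  {"x":2.8,"y":3.4,"roll":-1.2},
  {"x":2.8,"y":3.4,"roll":-1.2},
  {"x":2.8,"y":3.4,"roll":-1.2},
  {"x":2.8,"y":3.4,"roll":-1.2},
  {"x":2.8,"y":3.4,"roll":-1.2},
  {"x":2.8,"y":3.4,"roll":-1.5},
], gripper=0)

```text
invalid input
```

Emit:
carry_out([
  {"x":2.8,"y":3.4,"z":0,"roll":-1.2},
  {"x":2.8,"y":3.4,"z":0,"roll":-1.2},
  {"x":2.8,"y":3.4,"z":0,"roll":-1.2},
  {"x":2.8,"y":3.4,"z":0,"roll":-1.2},
  {"x":2.8,"y":3.4,"z":0,"roll":-1.2},
  {"x":2.8,"y":3.4,"z":0,"roll":-1.2},
  {"x":2.8,"y":3.4,"z":0,"roll":-1.2},
  {"x":2.8,"y":3.4,"z":0,"roll":-1.2},
  {"x":2.8,"y":3.4,"z":0,"roll":-1.5},
], gripper=0)

```text
time_s: 1.0
eef_pos: [0.5069, -0.2906, 0.2311]
eef_rot: [-3.141, 0.0, 0.207]
wrist_force: [0.8, -0.8, -0.4]
gripper_width: -0.0
finger_force: 0.0
```

Emit:
carry_out([
  {"x":0.3,"y":4.1,"z":0,"roll":0},
  {"x":0.3,"y":4.1,"z":0,"roll":0},
  {"x":0.3,"y":4.1,"z":0,"roll":0},
  {"x":0.3,"y":4.1,"z":0,"roll":0},
  {"x":0.3,"y":4.1,"z":0,"roll":0},
  {"x":0.3,"y":4.1,"z":0,"roll":0},
  {"x":0.3,"y":4.0,"z":0,"roll":0},
  {"x":0.3,"y":4.0,"z":0,"roll":0},
  {"x":0,"y":0,"z":-3.3,"roll":0},
  {"x":0,"y":0,"z":-3.3,"roll":0},
  {"x":0,"y":0,"z":-3.2,"roll":0},
  {"x":0,"y":0,"z":0,"roll":0},
])

```text
time_s: 2.2
eef_pos: [0.5271, 0.0334, 0.1291]
eef_rot: [-3.14, 0.008, 0.208]
wrist_force: [-1.3, 0.3, 0.4]
gripper_width: -0.0
finger_force: 0.0
```

Emit:
carry_out([
  {"x":0.5,"y":0.1,"z":0,"roll":0},
  {"x":0.5,"y":0.1,"z":0,"roll":0},
  {"x":0.3,"y":0.06,"z":0,"roll":0},
  {"x":0,"y":0,"z":0,"roll":0},
  {"x":0,"y":0,"z":0,"roll":0},
])

```text
time_s: 2.7
eef_pos: [0.5435, 0.0364, 0.1339]
eef_rot: [3.141, -0.001, 0.208]
wrist_force: [0.2, -0.9, -0.5]
gripper_width: 0.0001
finger_force: 0.0
```

Emit:
carry_out([
  {"x":0.2,"y":0.04,"z":0,"roll":0},
  {"x":0.1,"y":0.02,"z":0,"roll":0},
  {"x":0,"y":0,"z":0,"roll":0},
  {"x":0,"y":0,"z":0,"roll":0},
])

```text
time_s: 3.1
eef_pos: [0.5461, 0.037, 0.1333]
eef_rot: [-3.141, 0.0, 0.208]
wrist_force: [0.3, 0.0, -0.1]
gripper_width: -0.0001
finger_force: 0.0
```

Emit:
carry_out([
  {"x":0.1,"y":0.02,"z":0,"roll":0},
  {"x":0.1,"y":0.02,"z":0,"roll":0},
  {"x":0,"y":0,"z":0,"roll":0},
  {"x":0,"y":0,"z":0,"roll":0},
])

```text
time_s: 3.5
eef_pos: [0.5483, 0.0374, 0.1333]
eef_rot: [-3.142, -0.0, 0.208]
wrist_force: [0.1, -0.9, -0.3]
gripper_width: -0.0004
finger_force: 0.0
```

Emit:
carry_out([
  {"x":0.1,"y":0.02,"z":0,"roll":0},
  {"x":0.1,"y":0.02,"z":0,"roll":0},
  {"x":0,"y":0,"z":0,"roll":0},
  {"x":0,"y":0,"z":0,"roll":0},
])

```text
time_s: 3.9
eef_pos: [0.5503, 0.0378, 0.1333]
eef_rot: [-3.142, -0.0, 0.208]
wrist_force: [0.3, -0.1, -0.1]
gripper_width: 0.0
finger_force: 0.0
```

Emit:
carry_out([
  {"x":0.1,"y":0.02,"z":0,"roll":0},
  {"x":0.1,"y":0.02,"z":0,"roll":0},
  {"x":0,"y":0,"z":0,"roll":0},
  {"x":0,"y":0,"z":0,"roll":0},
])

```text
time_s: 4.3
eef_pos: [0.5523, 0.0382, 0.1333]
eef_rot: [-3.142, -0.0, 0.208]
wrist_force: [0.3, -0.4, 0.4]
gripper_width: 0.0002
finger_force: 0.0
```

```bash
python3 - <<'E'
from h import *
a,d=snap('side','s1');b,_=snap('top','t1')
print(arm.observe()['wrist_force'])
A=cv2.resize(a[120:250,180:320],(420,390),interpolation=2);B=cv2.resize(b[185:285,95:190+60],(380,390)) if 0 else cv2.resize(b[175:275,150:250],(380,390),interpolation=2)
cv2.imwrite('pics/c1.png',np.hstack([A,B])[:,:,::-1])
E
```

```text
[-0.02997805 -0.52424048  0.0064088 ]
```

View pics/c1.png

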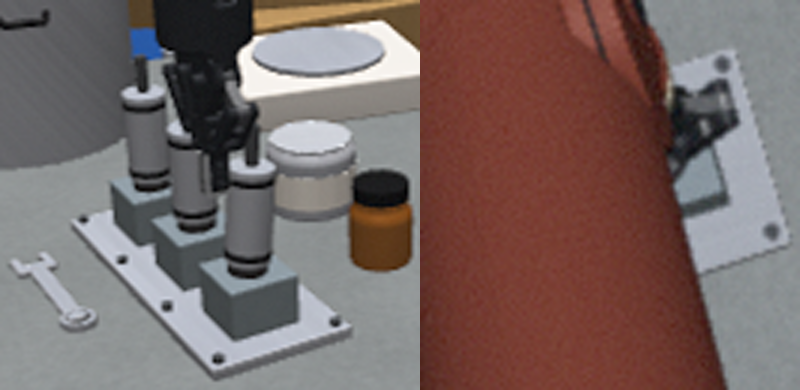

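The side crop shows the shut fingers just on the robot's side of roller c at crop (215,185), with no contact yet. I'll carry on.

Emit:
carry_out([
  {"x":0.1,"y":0.02,"z":0,"roll":0},
  {"x":0.1,"y":0.02,"z":0,"roll":0},
  {"x":0,"y":0,"z":0,"roll":0},
  {"x":0,"y":0,"z":0,"roll":0},
])

```text
time_s: 4.8
eef_pos: [0.5542, 0.0386, 0.1333]
eef_rot: [-3.142, -0.0, 0.208]
wrist_force: [1.3, -1.1, -0.7]
gripper_width: -0.0001
finger_force: 0.0
```

Emit:
carry_out([
  {"x":0.1,"y":0.02,"z":0,"roll":0},
  {"x":0.1,"y":0.02,"z":0,"roll":0},
  {"x":0,"y":0,"z":0,"roll":0},
  {"x":0,"y":0,"z":0,"roll":0},
])

```text
time_s: 5.2
eef_pos: [0.5558, 0.0389, 0.1333]
eef_rot: [-3.142, 0.001, 0.208]
wrist_force: [-4.3, -0.1, 4.1]
gripper_width: 0.0001
finger_force: 2.6
```

Emit:
carry_out([
  {"x":0.05,"y":0.01,"z":0,"roll":0},
  {"x":0,"y":0,"z":0,"roll":0},
  {"x":0,"y":0,"z":0,"roll":0},
])

```text
time_s: 5.5
eef_pos: [0.5565, 0.039, 0.1333]
eef_rot: [-3.142, 0.0, 0.208]
wrist_force: [-5.1, -1.1, 3.0]
gripper_width: -0.0001
finger_force: 2.8
```

```bash
python3 - <<'E'
from h import *
a,d=snap('side','s2')
print(arm.observe()['wrist_force'])
L=[np.load(f'pics/{n}.npz')['im'][150:225,235:290] if n!='s2' else a[150:225,235:290] for n in('s0','s1','s2')]
cv2.imwrite('pics/c2.png',np.hstack([cv2.resize(x,(260,355),interpolation=2) for x in L])[:,:,::-1])
E
```

```text
[-4.69474448 -0.83337179  3.8106005 ]
```

View pics/c2.png

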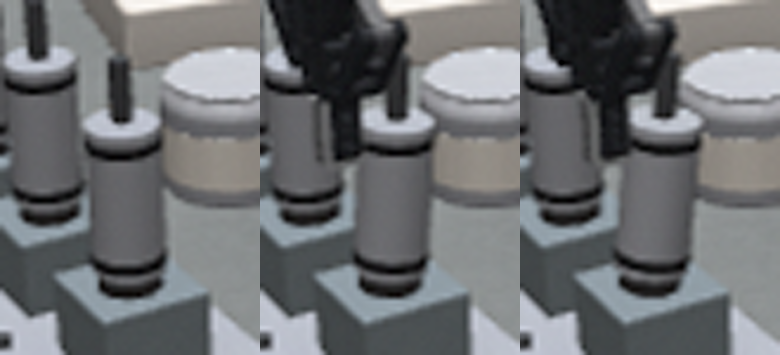

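Comparing the three frames, roller c (top at about 120, then 138, then 145 in each panel) has swung clearly away from the robot almost without force. Roller c is the worn one. I'll press a little more to confirm the stop.

Emit:
carry_out([
  {"x":0.1,"y":0.02,"z":0,"roll":0},
  {"x":0,"y":0,"z":0,"roll":0},
  {"x":0,"y":0,"z":0,"roll":0},
  {"x":0,"y":0,"z":0,"roll":0},
])

```text
time_s: 5.95
eef_pos: [0.5572, 0.0392, 0.1334]
eef_rot: [3.142, 0.001, 0.208]
wrist_force: [-5.9, -1.0, 5.1]
gripper_width: 0.0002
finger_force: 3.7
```

Firm at the stop with 5–6 N held. Now over to the far side of c.

Emit:
carry_out([
  {"x":-2.0,"y":-0.4,"z":0,"roll":0},
  {"x":0,"y":0,"z":4,"roll":0},
  {"x":0,"y":0,"z":4,"roll":0},
  {"x":0,"y":0,"z":2,"roll":0},
  {"x":3.2,"y":0.7,"z":0,"roll":0},
  {"x":3.2,"y":0.7,"z":0,"roll":0},
  {"x":3.2,"y":0.6,"z":0,"roll":0},
  {"x":0,"y":0,"z":0,"roll":0},
  {"x":0,"y":0,"z":0,"roll":0},
])

```text
time_s: 6.85
eef_pos: [0.6341, 0.0556, 0.2326]
eef_rot: [-3.141, 0.0, 0.208]
wrist_force: [-1.1, -0.1, 0.5]
gripper_width: 0.0002
finger_force: 0.0
```

Emit:
carry_out([
  {"x":0,"y":0,"z":-3.4,"roll":0},
  {"x":0,"y":0,"z":-3.3,"roll":0},
  {"x":0,"y":0,"z":-3.3,"roll":0},
  {"x":0,"y":0,"z":0,"roll":0},
  {"x":0,"y":0,"z":0,"roll":0},
])

```text
time_s: 7.35
eef_pos: [0.6335, 0.0551, 0.1343]
eef_rot: [3.141, -0.0, 0.208]
wrist_force: [-0.2, 0.9, 0.1]
gripper_width: -0.0
finger_force: 0.0
```

```bash
python3 - <<'E'
from h import *
a,d=snap('side','s3')
s=arm.observe();print(s['wrist_force'],s['eef_pos'])
L=[x[130:225,235:300] for x in(np.load('pics/s2.npz')['im'],a)]
cv2.imwrite('pics/c3.png',np.hstack([cv2.resize(x,(260,380),interpolation=2) for x in L])[:,:,::-1])
E
```

```text
[ 0.18491698 -0.54054639 -0.06029209] [0.63432196 0.05536121 0.13544781]
```

View pics/c3.png

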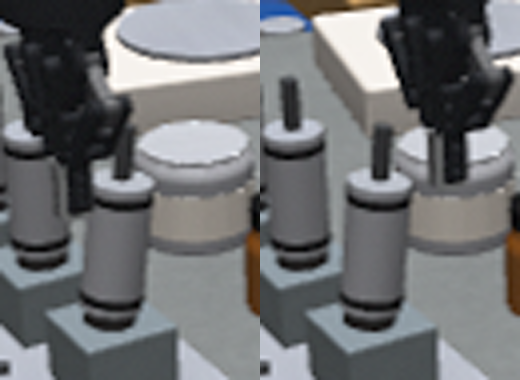

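The right panel shows roller c leaning away and staying there, while b and a are upright. The fingers are beyond it with no contact. Now I push it back towards the robot.

Emit:
carry_out([
  {"x":-0.5,"y":-0.1,"z":0,"roll":0},
  {"x":-0.5,"y":-0.1,"z":0,"roll":0},
  {"x":-0.4,"y":-0.1,"z":0,"roll":0},
  {"x":-0.4,"y":-0.1,"z":0,"roll":0},
  {"x":-0.3,"y":-0.1,"z":0,"roll":0},
  {"x":-0.3,"y":-0.1,"z":0,"roll":0},
  {"x":-0.3,"y":0,"z":0,"roll":0},
  {"x":-0.3,"y":0,"z":0,"roll":0},
  {"x":0,"y":0,"z":0,"roll":0},
  {"x":0,"y":0,"z":0,"roll":0},
])

```text
time_s: 8.4
eef_pos: [0.6035, 0.0493, 0.1332]
eef_rot: [-3.141, 0.0, 0.208]
wrist_force: [0.4, -0.7, -0.5]
gripper_width: -0.0002
finger_force: 0.0
```

Emit:
carry_out([
  {"x":-0.2,"y":0,"z":0,"roll":0},
  {"x":-0.2,"y":-0.1,"z":0,"roll":0},
  {"x":0,"y":0,"z":0,"roll":0},
  {"x":0,"y":0,"z":0,"roll":0},
])

```text
time_s: 8.8
eef_pos: [0.5996, 0.0482, 0.1332]
eef_rot: [-3.142, 0.0, 0.208]
wrist_force: [-0.8, 0.1, -0.1]
gripper_width: -0.0002
finger_force: 0.0
```

Emit:
carry_out([
  {"x":-0.1,"y":-0.02,"z":0,"roll":0},
  {"x":-0.1,"y":-0.02,"z":0,"roll":0},
  {"x":0,"y":0,"z":0,"roll":0},
  {"x":0,"y":0,"z":0,"roll":0},
])

```text
time_s: 9.2
eef_pos: [0.5977, 0.0479, 0.1334]
eef_rot: [-3.142, -0.0, 0.208]
wrist_force: [0.8, -0.2, 0.0]
gripper_width: 0.0004
finger_force: 0.2
```

Emit:
carry_out([
  {"x":-0.1,"y":-0.02,"z":0,"roll":0},
  {"x":-0.1,"y":-0.02,"z":0,"roll":0},
  {"x":0,"y":0,"z":0,"roll":0},
  {"x":0,"y":0,"z":0,"roll":0},
])

```text
time_s: 9.6
eef_pos: [0.5961, 0.0476, 0.1336]
eef_rot: [3.142, -0.001, 0.208]
wrist_force: [4.6, 0.3, 0.8]
gripper_width: -0.0003
finger_force: 2.1
```

Emit:
carry_out([
  {"x":-0.1,"y":-0.02,"z":0,"roll":0},
  {"x":-0.1,"y":-0.02,"z":0,"roll":0},
  {"x":0,"y":0,"z":0,"roll":0},
  {"x":0,"y":0,"z":0,"roll":0},
])

```text
time_s: 10.0
eef_pos: [0.5945, 0.0472, 0.1338]
eef_rot: [3.141, -0.002, 0.208]
wrist_force: [7.3, -0.4, -0.2]
gripper_width: 0.0
finger_force: 3.2
```

Emit:
carry_out([
  {"x":0,"y":0,"z":0,"roll":0},
  {"x":0,"y":0,"z":0,"roll":0},
  {"x":0,"y":0,"z":0,"roll":0},
  {"x":1.5,"y":0.3,"z":0,"roll":0},
  {"x":1.9,"y":0.4,"z":0,"roll":0},
  {"x":0,"y":0,"z":4,"roll":0},
  {"x":0,"y":0,"z":4,"roll":0},
  {"x":0,"y":0,"z":4,"roll":0},
  {"x":0,"y":-4,"z":0,"roll":0},
  {"x":0,"y":-4,"z":0,"roll":0},
  {"x":0,"y":-4,"z":0,"roll":0},
  {"x":0,"y":-4,"z":0,"roll":0},
])

```text
time_s: 11.2
eef_pos: [0.6264, -0.1073, 0.2528]
eef_rot: [-3.141, 0.002, 0.208]
wrist_force: [0.3, -0.4, -0.0]
gripper_width: 0.0004
finger_force: 0.0
```

Emit:
carry_out([
  {"x":-1,"y":-4.5,"z":0,"roll":0},
  {"x":-2,"y":-4.5,"z":0,"roll":0},
  {"x":-3,"y":-3.8,"z":0,"roll":0},
  {"x":-3,"y":-3.8,"z":0,"roll":0},
  {"x":-3,"y":-3,"z":0,"roll":0},
  {"x":-1,"y":-1.5,"z":0,"roll":0},
  {"x":-0.5,"y":-0.6,"z":0,"roll":0},
  {"x":0,"y":0,"z":0,"roll":0},
  {"x":0,"y":0,"z":0,"roll":0},
], gripper=85)

```text
time_s: 12.1
eef_pos: [0.4935, -0.3212, 0.2531]
eef_rot: [-3.14, -0.0, 0.21]
wrist_force: [-0.2, 0.8, 0.3]
gripper_width: 0.0726
finger_force: 0.0
```

```bash
python3 - <<'E'
from h import *
s=arm.observe();print(s['time_s'],s['eef_pos'],s['eef_rot'],s['gripper_width'])
a,d=snap('side','s4');b,dt=snap('top','t4');w,_=snap('wrist','w4')
P=cloud('top',dt);
def reg(u0,u1,v0,v1,zl,zh):
    m=np.zeros(dt.shape,bool);m[v0:v1,u0:u1]=1;m&=(dt>0)&(P[...,2]>zl)&(P[...,2]<zh);return P[m]
for n,r in dict(a=(100,145,215,260),b=(148,188,205,250),c=(190,232,188,240)).items():
    for lo,hi in((.138,.157),(.16,.2)):
        q=reg(*r,lo,hi);print(n,len(q),np.mean(q,0) if len(q) else 0)
c=optics.get_calibration('wrist');print(c)
A=cv2.resize(a[130:225,205:300],(380,380),interpolation=2)
cv2.imwrite('pics/c4.png',np.hstack([A,cv2.resize(w,(400,300))[:,:] if 0 else cv2.copyMakeBorder(cv2.resize(w,(420,315)),0,65,0,0,0)])[:,:,::-1])
E
```

```text
12.1 [ 0.4935032  -0.32120711  0.25306117] [-3.14038547e+00 -3.43629575e-06  2.10015358e-01] 0.0725810686498286
a 261 [0.53151928 0.23519952 0.14903102]
a 54 [0.53292512 0.23729176 0.17749665]
b 254 [0.55237529 0.13866359 0.14910431]
b 47 [0.553443   0.13979965 0.17865617]
c 251 [0.56369849 0.04002884 0.14839987]
c 36 [0.56041424 0.03945085 0.17883332]
{'camera_matrix': array([[325.1922621 ,   0.        , 273.17403941],
       [  0.        , 325.1922621 , 210.15616111],
       [  0.        ,   0.        ,   1.        ]]), 'world_to_cam': array([[ 0.20918106, -0.97787613, -0.00125075, -0.41861097],
       [ 0.93469807,  0.20032023, -0.29361765, -0.35198131],
       [ 0.28737224,  0.06025017,  0.95592213, -0.52347327],
       [ 0.        ,  0.        ,  0.        ,  1.        ]])}
```

View pics/c4.png

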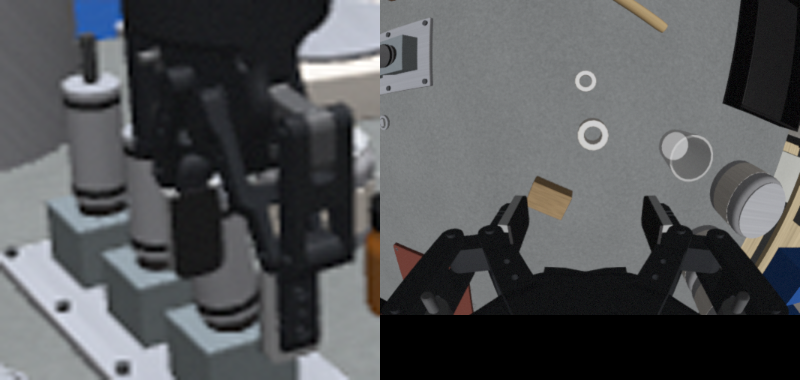

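The left crop shows a and b upright. c is partly hidden by the gripper, but depth shows its top about 10 mm towards the robot. The wrist view shows the marker ring at about (284,180), with the carton and cup clear of it. Refining the ring position from the wrist image.

```bash
python3 - <<'E'
from h import *
z=np.load('pics/w4.npz');im=z['im'];c=optics.get_calibration('wrist');K=c['camera_matrix'];T=np.linalg.inv(c['world_to_cam'])
m=cv2.inRange(im,(170,170,160),(255,255,255));n,l,st,ce=cv2.connectedComponentsWithStats(m)
def proj(u,v,h):
    p=np.array([u-K[0,2],v-K[1,2]]);r=np.hypot(*p);t=r/K[0,0];d=np.array([p[0]/r*np.sin(t),-p[1]/r*np.sin(t),-np.cos(t)])
    d=T[:3,:3]@d;o=T[:3,3];return o+d*(h-o[2])/d[2]
for i in range(1,n):
    u,v=ce[i]
    if st[i,4]>60 and 240<u<330 and 80<v<230:
        cs,_=cv2.findContours((l==i).astype('u1'),0,1);q=np.array([proj(*p,.03)[:2] for p in cs[0][:,0]])
        print(ce[i],st[i],cv2.minEnclosingCircle(q.astype('f4')))
E
```

```text
[273.49206349 107.62169312] [260  94  28  28 378] ((0.5734522342681885, -0.30609390139579773), 0.015586648136377335)
[283.53964194 179.92710997] [264 161  41  39 782] ((0.494489848613739, -0.33475735783576965), 0.023501886054873466)
```

Emit:
carry_out([
  {"x":0.1,"y":-1.2,"z":-4,"roll":0},
  {"x":0,"y":0,"z":-4.5,"roll":0},
  {"x":0,"y":0,"z":-4.5,"roll":0},
  {"x":0,"y":0,"z":-4.5,"roll":0},
  {"x":0,"y":0,"z":-3,"roll":0},
  {"x":0,"y":0,"z":-2,"roll":0},
  {"x":0,"y":0,"z":-1.5,"roll":0},
  {"x":0,"y":0,"z":0,"roll":0},
  {"x":0,"y":0,"z":0,"roll":0},
  {"x":0,"y":0,"z":0,"roll":0},
])

```text
time_s: 13.25
eef_pos: [0.4947, -0.3353, 0.0148]
eef_rot: [3.14, -0.002, 0.208]
wrist_force: [0.7, -0.5, 1.0]
gripper_width: 0.0725
finger_force: 0.0
```

Emit:
carry_out([
  {"x":0,"y":0.2,"z":-0.6,"roll":0},
  {"x":0,"y":0,"z":-0.5,"roll":0},
  {"x":0,"y":0,"z":0,"roll":0},
  {"x":0,"y":0,"z":0,"roll":0},
])

```text
time_s: 13.65
eef_pos: [0.4936, -0.3329, 0.0022]
eef_rot: [-3.141, 0.0, 0.208]
wrist_force: [0.1, -0.2, -0.3]
gripper_width: 0.0729
finger_force: 0.0
```

Emit:
carry_out([
  {"x":0,"y":0,"z":0,"roll":0},
  {"x":0,"y":0,"z":0,"roll":0},
  {"x":0,"y":0,"z":0,"roll":0},
  {"x":0,"y":0,"z":0,"roll":0},
  {"x":0,"y":0,"z":0,"roll":0},
  {"x":0,"y":0,"z":0,"roll":0},
  {"x":0,"y":0,"z":0,"roll":0},
  {"x":0,"y":0,"z":0,"roll":0},
], gripper=0)

```text
time_s: 14.45
eef_pos: [0.494, -0.3332, 0.003]
eef_rot: [3.141, -0.001, 0.208]
wrist_force: [-1.1, 1.2, 5.9]
gripper_width: 0.0468
finger_force: 61.6
```

Ring gripped at 46.8 mm. Lift it and go to a viewing position short of roller c.

Emit:
carry_out([
  {"x":0,"y":0,"z":3,"roll":0},
  {"x":0,"y":0,"z":4.5,"roll":0},
  {"x":0,"y":0,"z":4.5,"roll":0},
  {"x":0,"y":0,"z":4.5,"roll":0},
  {"x":0,"y":0,"z":4.5,"roll":0},
  {"x":0,"y":0,"z":4,"roll":0},
  {"x":-0.4,"y":3.9,"z":0,"roll":0},
  {"x":-0.4,"y":3.9,"z":0,"roll":0},
  {"x":-0.4,"y":3.9,"z":0,"roll":0},
  {"x":-0.4,"y":3.9,"z":0,"roll":0},
  {"x":-0.4,"y":3.9,"z":0,"roll":0},
])

```text
time_s: 15.55
eef_pos: [0.4732, -0.1364, 0.2523]
eef_rot: [3.141, -0.0, 0.208]
wrist_force: [0.6, -0.2, 0.9]
gripper_width: 0.0467
finger_force: 61.8
```

Emit:
carry_out([
  {"x":-0.4,"y":3.9,"z":0,"roll":0},
  {"x":-0.4,"y":3.9,"z":0,"roll":0},
  {"x":-0.4,"y":3.9,"z":0,"roll":0},
  {"x":-0.2,"y":3.0,"z":0,"roll":0},
  {"x":0,"y":0.9,"z":0,"roll":0},
  {"x":0,"y":0,"z":0,"roll":0},
  {"x":0,"y":0,"z":0,"roll":0},
  {"x":0,"y":0,"z":0,"roll":0},
])

```text
time_s: 16.35
eef_pos: [0.4598, 0.0165, 0.2521]
eef_rot: [-3.142, 0.0, 0.206]
wrist_force: [-0.7, -0.1, -0.8]
gripper_width: 0.0467
finger_force: 61.8
```

```bash
python3 - <<'E'
from h import *
s=arm.observe();print(s['time_s'],s['eef_pos'],s['eef_rot'],s['gripper_width'])
c=optics.get_calibration('wrist');w,d=snap('wrist','w5');np.savez('pics/w5c.npz',K=c['camera_matrix'],W=c['world_to_cam'])
E
```

```text
16.35 [0.45975789 0.01649206 0.25213155] [-3.14158715e+00  3.83534013e-04  2.05694890e-01] 0.04665488609788102
```

View pics/w5.png

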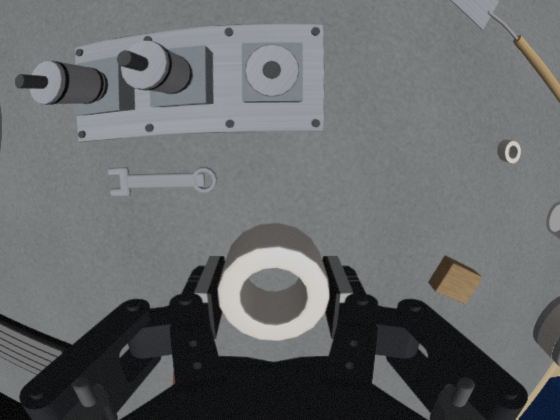

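The wrist view shows c's pin end at (271,69) with its disc at (271,71), the guide upright in the picture, and the ring held squarely at (273,294). Computing the position of the disc and pin.

```bash
python3 - <<'E'
from h import *
z=np.load('pics/w5.npz');im=z['im'];c=np.load('pics/w5c.npz');K=c['K'];T=np.linalg.inv(c['W'])
def proj(u,v,h):
    p=np.array([u-K[0,2],v-K[1,2]]);r=np.hypot(*p);t=r/K[0,0];d=np.array([p[0]/r*np.sin(t),-p[1]/r*np.sin(t),-np.cos(t)])
    d=T[:3,:3]@d;o=T[:3,3];return (o+d*(h-o[2])/d[2]).round(4)
g=im[40:105,240:305].max(2)
m=(g<75).astype('u1');n,l,st,ce=cv2.connectedComponentsWithStats(m)
for i in range(1,n):
    if st[i,4]>60: print('dark',ce[i]+[240,40],st[i],proj(*(ce[i]+[240,40]),.185))
m=(g>150).astype('u1')
cs,_=cv2.findContours(m,0,1);k=max((q for q in cs),key=cv2.contourArea)
(e,ax,_)=cv2.fitEllipse(k);e=np.array(e)+[240,40];print('disc',e,ax,proj(*e,.150))
print('hous corners',[proj(u,v,.057) for u,v in((242,44),(302,43),(302,101),(242,101))])
d=z['d'];print('depth pin/disc',d[69,271],d[69,288])
E
```

```text
disc [272.  72.] (75.73440551757812, 75.73440551757812) [0.5635 0.0376 0.15  ]
hous corners [array([0.5986, 0.0767, 0.057 ]), array([0.6122, 0.0169, 0.057 ]), array([0.5518, 0.0042, 0.057 ]), array([0.5393, 0.0644, 0.057 ])]
depth pin/disc 0.1914275 0.22376107
```

Emit:
carry_out([
  {"x":3.4,"y":0.8,"z":0,"roll":0},
  {"x":3.4,"y":0.7,"z":0,"roll":0},
  {"x":2.4,"y":0.5,"z":0,"roll":0},
  {"x":1.0,"y":0.3,"z":0,"roll":0},
  {"x":0,"y":0,"z":-2,"roll":0},
  {"x":0,"y":0,"z":-2,"roll":0},
  {"x":0,"y":0,"z":-1,"roll":0},
  {"x":0,"y":0,"z":0,"roll":0},
  {"x":0,"y":0,"z":0,"roll":0},
])

```text
time_s: 17.3
eef_pos: [0.5617, 0.0408, 0.203]
eef_rot: [3.141, -0.0, 0.208]
wrist_force: [0.3, 0.5, 0.5]
gripper_width: 0.0468
finger_force: 61.8
```

```bash
python3 - <<'E'
from h import *
a,d=snap('side','s6');s=arm.observe();print(s['eef_pos'],s['wrist_force'])
w,_=snap('wrist','w6')
A=cv2.resize(a[130:225,220:300],(370,440),interpolation=2)
cv2.imwrite('pics/c6.png',np.hstack([A,cv2.resize(w[180:380,180:375],(430,440),interpolation=2)])[:,:,::-1])
E
```

```text
[0.56202886 0.04093877 0.20338877] [-0.28426953  0.73715937 -0.41904544]
```

View pics/c6.png

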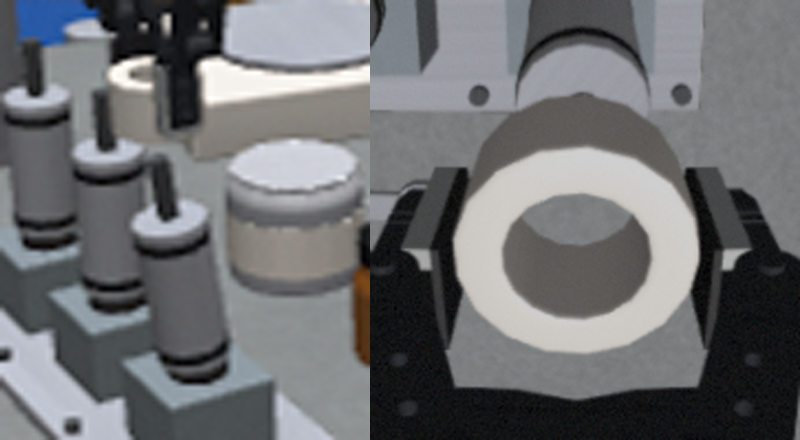

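In the left crop, c leans towards the robot with its pin tip at (158,160), and the fingers are above it. In the wrist crop, the pin at (583,97) is about 2 mm right of the ring's centre line at (577,255). So shift y by −1.7 mm, then lower.

Emit:
carry_out([
  {"x":0,"y":-0.17,"z":0,"roll":0},
  {"x":0,"y":0,"z":0,"roll":0},
  {"x":0,"y":0,"z":-0.5,"roll":0},
  {"x":0,"y":0,"z":-0.5,"roll":0},
  {"x":0,"y":0,"z":-0.5,"roll":0},
  {"x":0,"y":0,"z":-0.5,"roll":0},
  {"x":0,"y":0,"z":0,"roll":0},
  {"x":0,"y":0,"z":0,"roll":0},
])

```text
time_s: 18.2
eef_pos: [0.5616, 0.0394, 0.1821]
eef_rot: [-3.141, 0.0, 0.208]
wrist_force: [1.3, 0.2, -1.2]
gripper_width: 0.0465
finger_force: 61.8
```

Emit:
carry_out([
  {"x":0.1,"y":0.02,"z":-0.5,"roll":0},
  {"x":0.1,"y":0,"z":-0.5,"roll":0},
  {"x":0,"y":0,"z":-0.5,"roll":0},
  {"x":0,"y":0,"z":-0.4,"roll":0},
  {"x":0,"y":0,"z":0,"roll":0},
  {"x":0,"y":0,"z":0,"roll":0},
])

```text
time_s: 18.8
eef_pos: [0.5636, 0.0396, 0.1632]
eef_rot: [-3.141, 0.0, 0.208]
wrist_force: [-0.1, 0.5, 0.5]
gripper_width: 0.0465
finger_force: 61.8
```

Emit:
carry_out([
  {"x":0.05,"y":0,"z":-0.2,"roll":0},
  {"x":0,"y":0,"z":-0.2,"roll":0},
  {"x":0,"y":0,"z":0,"roll":0},
  {"x":0,"y":0,"z":0,"roll":0},
])

```text
time_s: 19.2
eef_pos: [0.5641, 0.0396, 0.1593]
eef_rot: [-3.142, 0.0, 0.208]
wrist_force: [-0.4, 0.2, -1.0]
gripper_width: 0.0466
finger_force: 61.8
```

Emit:
carry_out([
  {"x":0,"y":0,"z":-0.1,"roll":0},
  {"x":0,"y":0,"z":-0.1,"roll":0},
  {"x":0,"y":0,"z":0,"roll":0},
  {"x":0,"y":0,"z":0,"roll":0},
])

```text
time_s: 19.6
eef_pos: [0.5642, 0.0396, 0.1573]
eef_rot: [-3.142, 0.0, 0.208]
wrist_force: [0.6, -0.5, 0.1]
gripper_width: 0.0466
finger_force: 61.8
```

Emit:
carry_out([
  {"x":0,"y":0,"z":-0.1,"roll":0},
  {"x":0,"y":0,"z":0,"roll":0},
  {"x":0,"y":0,"z":0,"roll":0},
])

```text
time_s: 19.9
eef_pos: [0.5641, 0.0396, 0.1563]
eef_rot: [-3.141, 0.0, 0.208]
wrist_force: [-0.1, -0.1, -0.9]
gripper_width: 0.0471
finger_force: 61.8
```

Emit:
carry_out([
  {"x":0,"y":0,"z":0,"roll":0},
  {"x":0,"y":0,"z":0,"roll":0},
  {"x":0,"y":0,"z":0,"roll":0},
  {"x":0,"y":0,"z":0,"roll":0},
  {"x":0,"y":0,"z":0,"roll":0},
  {"x":0,"y":0,"z":0,"roll":0},
], gripper=85)

```text
time_s: 20.5
eef_pos: [0.5642, 0.0396, 0.1563]
eef_rot: [-3.142, -0.0, 0.208]
wrist_force: [-0.1, -0.2, -0.6]
gripper_width: 0.0727
finger_force: 0.0
```

Emit:
carry_out([
  {"x":0,"y":0,"z":1,"roll":0},
  {"x":0,"y":0,"z":2,"roll":0},
  {"x":0,"y":0,"z":3,"roll":0},
  {"x":0,"y":0,"z":4,"roll":0},
  {"x":0,"y":-4,"z":0,"roll":0},
  {"x":0,"y":-4,"z":0,"roll":0},
  {"x":0,"y":-4,"z":0,"roll":0},
  {"x":0,"y":-4,"z":0,"roll":0},
  {"x":-1,"y":-4,"z":0,"roll":0},
  {"x":-1,"y":-4,"z":0,"roll":0},
  {"x":-1,"y":-3,"z":0,"roll":0},
  {"x":0,"y":0,"z":0,"roll":0},
])

```text
time_s: 21.7
eef_pos: [0.5321, -0.2363, 0.2568]
eef_rot: [3.14, 0.001, 0.2]
wrist_force: [0.5, 0.1, -0.0]
gripper_width: 0.0728
finger_force: 0.0
```

```bash
python3 - <<'E'
from h import *
a,d=snap('side','s7');b,dt=snap('top','t7');P=cloud('top',dt)
s=arm.observe();print(s['time_s'],s['eef_pos'])
m=np.zeros(dt.shape,bool);m[180:245,185:240]=1;m&=(dt>0)
for lo,hi in((.166,.195),):
    q=P[m&(P[...,2]>lo)&(P[...,2]<hi)];print(len(q),q.mean(0),cv2.minAreaRect(q[:,:2].astype('f4')),np.percentile(q[:,2],[5,50,95]))
    A=np.c_[q[:,:2]-q[:,:2].mean(0),np.ones(len(q))];k=q[:,2]<.188;print('plane',np.linalg.lstsq(A[k],q[k,2],rcond=None)[0])
A=cv2.resize(a[120:225,205:300],(400,440),interpolation=2)
cv2.imwrite('pics/c7.png',np.hstack([A,cv2.resize(b[175:265,150:232],(400,440),interpolation=2)])[:,:,::-1])
E
```

```text
21.8 [ 0.53404799 -0.23088242  0.25688975]
340 [0.56083274 0.04015686 0.1783179 ] ((0.5606839656829834, 0.040526799857616425), (0.04694031924009323, 0.046112846583127975), 82.35469055175781) [0.17127284 0.17869866 0.18349163]
plane [0.11242538 0.0398076  0.1783179 ]
```

View pics/c7.png

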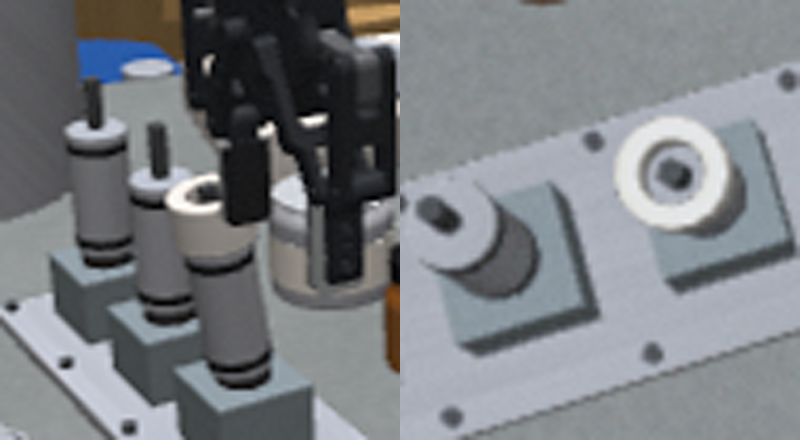

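The ring sits over c's pin at (675,175) in the right panel, flat on the top face. Its measured tilt of 0.119 rad matches the lean towards the robot, and the arm is clear. I'll let it settle, then hand in.

Emit:
carry_out([
  {"x":0,"y":0,"z":0,"roll":0},
  {"x":0,"y":0,"z":0,"roll":0},
  {"x":0,"y":0,"z":0,"roll":0},
])

```text
time_s: 22.1
eef_pos: [0.5346, -0.2293, 0.2565]
eef_rot: [-3.142, -0.0, 0.21]
wrist_force: [0.2, 0.7, 0.5]
gripper_width: 0.0727
finger_force: 0.0
```

```bash
python3 -c "from rig import sign_off; print(sign_off())"
```

```text
the job is handed in; nothing more can be done
None
```

Job handed in at about 22 s: roller c is the worn one (a and b were not pushed once c swung freely and stayed leaning); I rocked it away and then back, each time to its stop at about 5–7 N, left it leaning towards the robot, and set the larger white ring flat over its pin.

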